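# Switch the counter hot plates over to the saucepan

## Task

The saucepan now stands on the other hot plate, so switch the heat over: with a fingertip, push the toggle lever of the empty hot plate over to its off side (the robot's left) until it snaps, then push the toggle lever of the hot plate under the saucepan over to its on side (the robot's right) until it snaps. The two share one weak outlet and must never both be on, so switch the empty one off first. Only the two levers are to be moved: leave the saucepan, the shaker, the sauce bottle and the dish standing where they are.

Things in the scene. Friction and masses are not known exactly. Their poses are not given: they have to be found in the camera images.
- empty_warmer: Hot plate with nothing on it: fixed metal box 270 mm (x) by 180 mm (y), origin on the counter under its centre. x points away from the robot, within 0.3 rad. x -135 to -55 mm: low white control deck, top at 50 mm; behind it the body is 62 mm high with a dark iron plate, 144 mm across, top at 70 mm, centre at x +45 mm. Stands left or right of the other hot plate.
- pan_warmer: The second hot plate, of the same make and size and with the same frame, with the saucepan standing on its iron plate.
- empty_pivot (a point): Fixed pivot point of the empty hot plate's toggle lever, on the middle line of its control deck, 95 mm to the -x side of the box's origin, 60 mm above the counter (10 mm above the deck), in a collar 22 mm across that rises 12 mm above the deck. Axes as the box.
- pan_pivot (a point): The same pivot point on the hot plate under the saucepan.
- empty_tip (a point): Centre of the 20 mm black ball ending the empty hot plate's toggle lever: a 10 mm round black bar, 55 mm from pivot to ball centre. It swings sideways in its box's y-z plane, 0.45 rad either side of upright: the ball's centre stands 24 mm left or right of the pivot and 50 mm above it (55 mm when upright). The deck is clear 85 mm to either side.
- pan_tip (a point): The same point on the toggle lever of the hot plate under the saucepan.
- empty_lever (a joint): Lever angle, rad: 0 = off, leaning to its box's +y (robot's left); 0.45 = upright, dead centre; 0.9 = on, leaning to -y (robot's right). Starts on. An over-centre spring holds it at either end: about 2 N sideways at the ball (4 to 5 N halfway up) starts it, the force falls to nothing at the centre and past it the lever snaps to the other end by itself.
- pan_lever (a joint): The same for the lever of the hot plate under the saucepan, which starts off.
- saucepan: Loose steel saucepan with lid, 142 mm across, 88 mm high to the top of the lid's black knob, about 0.9 kg; a straight handle reaches 198 mm from the middle along its +x, roughly away from the robot. Origin: centre of its underside. Stands about centred on the iron plate of pan_warmer, 70 mm above the counter. Leave it alone.
- shaker: Loose white shaker, 38 mm across the foot, 71 mm high, in front of and between the hot plates. Origin: centre of its underside. Leave it alone.
- sauce_bottle: Loose sauce bottle, 60 mm across, 172 mm high, to one side of the hot plates. Origin: centre of its underside. Leave it alone.
- dish: Loose small white dish, 90 mm across the rim, 40 mm high, to the other side of the hot plates. Origin: centre of its underside. Leave it alone.

How it is judged (in metres and radians):
On the way, in this order (a step that is already met when the one before it is completed fails the run):
1. the empty hot plate is switched off, while the one under the saucepan is still off (value of joint empty_lever below 0.1 rad and value of joint pan_lever below 0.4 rad), for 0.2 s.
2. the hot plate under the saucepan is switched on (value of joint pan_lever above 0.8 rad), for 0.2 s.
At the end, for the whole second after the job is handed in: The empty hot plate's lever rests at its off end (joint below 0.1 rad) and the lever of the hot plate under the saucepan rests at its on end (above 0.8 rad); the saucepan, shaker, bottle and dish are upright and within 20 mm of where they started (value of joint empty_lever below 0.1 rad and value of joint pan_lever above 0.8 rad and distance of each of saucepan, shaker, sauce_bottle, dish from where it was at the start of the episode below 0.02 m and linear speed of saucepan below 0.02 m/s and angle between each of shaker, sauce_bottle's own z axis and vertical below 0.2 rad); the robot touches nothing.
It fails at once if both hot plates are on at once (value of joint each of empty_lever, pan_lever above 0.5 rad).
It fails at once if the saucepan is lifted, shoved or tipped (distance of saucepan from where it was at the start of the episode above 0.02 m or angle between saucepan's own z axis and vertical above 0.15 rad).
It fails at once if the shaker, sauce bottle or dish is lifted, shoved or knocked over (distance of any of shaker, sauce_bottle, dish from where it was at the start of the episode above 0.02 m or angle between any of shaker, sauce_bottle, dish's own z axis and vertical above 0.3 rad).
It also fails if it takes over 40 s, if anything falls off the work surface, if the arm or the gripper's body presses on something with over 40 N, if the wrist force passes 120 N, or if a joint passes its speed limit or range.

## Robot

A 6-joint arm with a two-finger parallel gripper is mounted at the origin on the work surface. World frame = base frame: x ahead of the robot, y to its left, z up, the work surface at z = 0. Lengths are in mm, angles in degrees, forces in N, time in s.
With the tool pointing down it reaches from about 350 to 850 mm from the base axis. Payload 8.1 kg.
Tool frame: the origin (TCP) lies midway between the tips of the shut fingers; the grasp point (between the pads) lies 19 mm behind it; x points along the fingers, y is the direction in which the jaws open and shut, and the axes are right-handed (so a half turn about x gives the same grasp; the last joint's range is limited). The gripper opens to 85 mm and grips with 20 to 120 N. Pads are 22 mm wide; open, the fingers measure 114 mm over their backs; the gripper's body (76 mm by 85 mm) begins 54 mm behind the grasp point. The pads swing forward as they close: fully open they stand 13 mm farther back than shut.
Start: joints at [-69.752, 7.471, 85.268, -0, 87.261, -4.893], TCP at [254.932, -543.153, 194.992] pointing down, gripper open.
Joint ranges: [-169.43, 169.43], [-51.17, 129.36], [1.28, 143.12], [-76.62, 256.62], [0, 156.53], [-152.29, 152.29]. Speed limits (degrees/s): [136.94, 136.94, 159.86, 180, 180, 180].

## Interface

Orientations are given as [roll, pitch, yaw] about the fixed x, y, z axes, in that order (R = Rz(yaw) Ry(pitch) Rx(roll)).
In Python, from bench import r gives the robot as it stands.
- The arm moves only by the tool move_arm, never from a script. Its argument "deltas" is a list of rows, each a list of 2 entries, a list of its own where there are three numbers: the shift along the tool's x, y, z in mm, then the turn about the tool's x in degrees. A call has 1 to 12 rows; each row is the pose to reach, as a shift and turn from the pose measured when the call began, along the tool's axes at that moment; what a row does not reach only later rows make up. A row lasts 1/8 s, in which the tool goes at most 62.5 mm and 10.7 degrees, less where a joint would pass 70% of its speed; a pose out of reach is approached as far as the arm can. A call with a gripper value outside its range is refused whole. "jaw" is the opening, from -1 (shut) to 1 (fully open), set as the call begins (left out, the last holds). The fingers move at their own pace and stop on an object; "squeeze" is the grip in N (left out, the last holds). Time passes only in rows, so rows that repeat a pose let the fingers close. It gives the time, the measured TCP pose, the force and the opening at its end, in the units of the state.
- r.sense(): the state, without advancing time (a new reading comes with each control period).
- r.snapshot(name): name is "scene" or "top" or "wrist"; returns (picture, depth): 480x640x3 uint8, red, green, blue; 480x640 float32, mm along the optical axis (not along the pixel's ray), 0 where there is no reading.
- r.get_calibration(name): a dict with "fovy" (degrees; the focal length in pixels is half the picture's height over the tangent of half this angle, whatever the lens; pixels are square), "cx", "cy" (the principal point, pixels), "position" and "attitude" of the camera in the world; the wrist camera has in their place "tool_from_camera" (4x4, takes a point from camera to tool coordinates, whose origin is the TCP and whose axes are the tool frame's). Camera axes: x right, y down, z forward; pixel columns grow to the right and rows downward; lengths in mm; the calibration is good to about 2 mm. A picture is of the moment at which its call begins: read the wrist's pose just before it. get_calibration takes no time and is no camera call.
- r.hand_in(): hands the job in, once; it reports no verdict.
The state is a dict: "time": time; "joint_pos": joint angles; "qd": joint speeds; "joint_efforts": joint torques, N m; "tool_pos": TCP position; "tcp_rot": TCP orientation; "ft_force": force on the tool from outside, world axes, zero at the start; "wrist_torque": the same for the moment, N m; "finger_gap": finger opening in mm.
Only numpy, scipy, OpenCV 4.12 (cv2) and the standard library are available. Lean on these libraries where they do the work, as an engineer would, in place of code of your own. Each camera call takes 0.05 s, during which the arm holds its last target. There are 200 camera calls.

## Working session

There is one attempt and no reset: what is moved stays moved. The work goes in short steps, Python scripts to look and compute and a tool call to move; the robot and the scene stay as the last step left them, time stands still between calls to the robot, and variables do not carry over. Pictures are saved under pics/ and viewed, about 8 in all and at most 12, crops included, and the job is handed in when it is done.

Besides the shell and the picture viewer there is one more tool, called by a JSON object that holds its "method" and its "body", one argument or row to a line. move_arm: Moves the arm, as the interface text tells. Its arguments: {"type":"object","properties":{"deltas":{"type":"array","items":{"type":"array"}},"jaw":{"type":"number"},"squeeze":{"type":"number"}},"required":["deltas"]}

```bash
mkdir -p pics
cat > h.py <<'E'
import numpy as np,cv2
from bench import r
from scipy.spatial.transform import Rotation as R
def snap(n,f):
    p,d=r.snapshot(n); cv2.imwrite(f'pics/{f}.png',p[:,:,::-1]); np.save(f'pics/{f}.npy',d); return p,d
def pts(n,d):
    c=r.get_calibration(n); f=240/np.tan(np.radians(c['fovy'])/2)
    v,u=np.mgrid[:480,:640]; P=np.stack([(u-c['cx'])/f*d,(v-c['cy'])/f*d,d],-1)
    return P,c
E
python3 - <<'E'
from h import *
for n in('scene','top'):
    snap(n,n+'0'); print(r.get_calibration(n))
s=r.sense(); print(s)
E
```

```text
{'fovy': 48.10396434893754, 'cx': 325.1533516740142, 'cy': 240.68960692280808, 'position': array([1463.50950759, -100.93980213,  653.85800087]), 'attitude': array([-121.52914723,   -1.41698342,   84.57982475])}
{'fovy': 56.40994226725812, 'cx': 324.86525842403205, 'cy': 238.78529206220264, 'position': array([ 367.3932839 ,   16.20213799, 1184.17215063]), 'attitude': array([-1.72081911e+02,  3.69869202e-02, -8.87574078e+01])}
{'time': 0.1, 'joint_pos': array([-6.97532204e+01,  7.51271108e+00,  8.53225615e+01,  7.87840481e-04,
        8.72629020e+01, -4.89217033e+00]), 'qd': array([ 0.0150397 , -0.14634156, -0.14506012,  0.01957231, -0.08990742,
       -0.01413377]), 'joint_efforts': array([ 2.89569194e-03, -5.70952427e+01, -5.01941013e+01, -3.25351675e-05,
        8.11773527e-03, -1.00432956e-04]), 'tool_pos': array([ 254.72732785, -542.6228739 ,  194.03385957]), 'tcp_rot': array([-95.35139012,  89.90182221, 109.78752152]), 'ft_force': array([ 0.10259827, -0.64954042,  0.55855876]), 'wrist_torque': array([ 0.01997314, -0.04875367, -0.04745101]), 'finger_gap': 85.43407575258844}
```

View pics/top0.png

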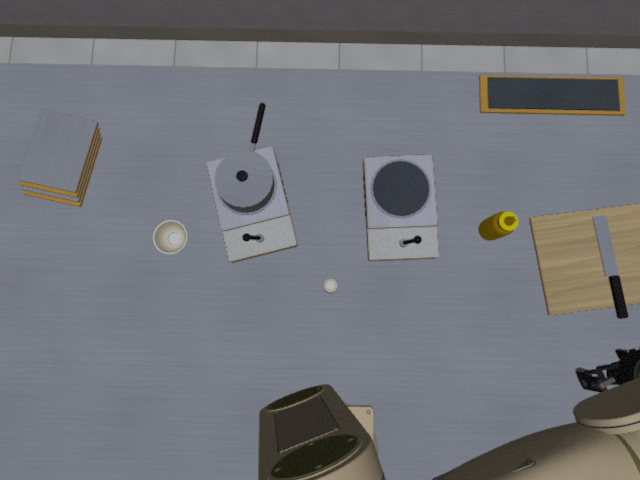

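View pics/scene0.png

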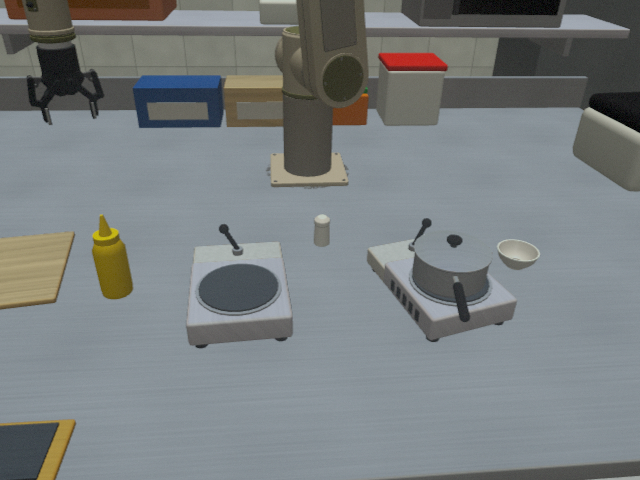

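The pan's hot plate is at left (lever ball about (247,238)) and the empty one at right (lever ball about (418,240)). The shaker is at (330,286). I'll enlarge the decks and compute the depth points.

```bash
cat >> h.py <<'E'
def world(n,d):
    P,c=pts(n,d); return P@R.from_euler('xyz',c['attitude'],degrees=True).as_matrix().T+c['position']
def ray(n,u,v,z):
    c=r.get_calibration(n); f=240/np.tan(np.radians(c['fovy'])/2)
    q=R.from_euler('xyz',c['attitude'],degrees=True).as_matrix()@[(u-c['cx'])/f,(v-c['cy'])/f,1]
    return c['position']+q*(z-c['position'][2])/q[2]
E
python3 - <<'E'
from h import *
p=cv2.imread('pics/top0.png'); d=np.load('pics/top0.npy')
a=cv2.resize(p[205:275,210:310],None,fx=7.5,fy=4*1.0,interpolation=2) if 0 else cv2.resize(p[200:270,215:305],None,fx=6,fy=6,interpolation=2)
b=cv2.resize(p[200:270,360:450],None,fx=6,fy=6,interpolation=2)
cv2.imwrite('pics/crop.png',np.vstack([a,b])[:, :])
print(a.shape)
W=world('top',d)
for u,v in [(300,340),(330,320),(245,242),(415,241),(230,248),(375,245),(400,190),(330,286),(425,205)]: print(u,v,W[v,u].round(1))
E
```

```text
(420, 540, 3)
300 340 [266.2  79.1   2.6]
330 320 [318.8   2.6   2.5]
245 242 [512.5 224.5  48.7]
415 241 [ 515.2 -197.   116.1]
230 248 [496.7 262.9  45.3]
375 245 [ 512.  -108.1   48.7]
400 190 [ 651.8 -168.5   71.3]
330 286 [404.6   5.   68.7]
425 205 [ 614.8 -232.5   68.2]
```

View pics/crop.png

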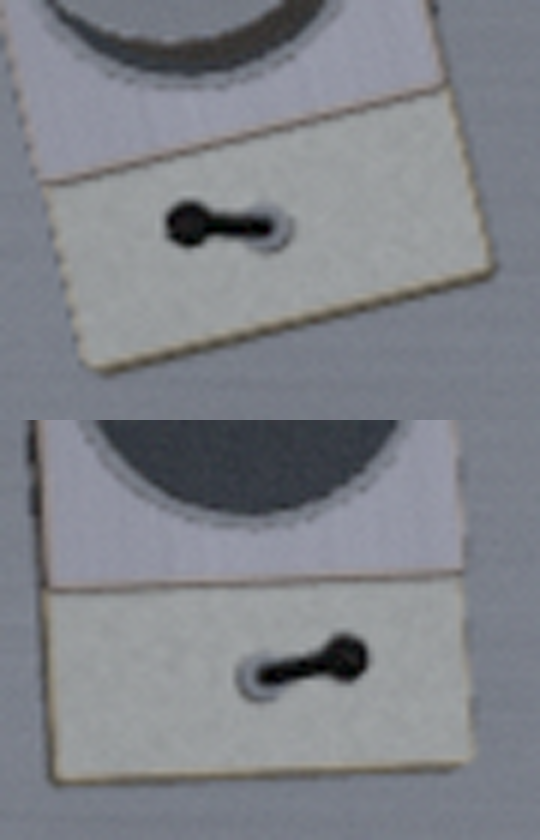

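Run:
```python
from h import *
for k,ball,col,cs in [('pan',(246.3,237.2),(260,238.2),[(230.5,261.7),(297.3,245),(222.5,230.8),(289.5,214.7)]),('empty',(417.8,239.7),(403.5,243),[(369.2,260),(438.3,257.5),(367.5,228.3),(437,225.5)])]:
    b=ray('top',*ball,112); c=ray('top',*col,60); C=np.array([ray('top',*q,50) for q in cs])
    print(k,'ball',b.round(1),'collar',c.round(1)); print(C.round(1).tolist())
    y=(C[0]-C[1]+C[2]-C[3])[:2]; print('w',np.linalg.norm(y)/2,'ang',np.degrees(np.arctan2(-y[0],y[1])),'deckmid',C.mean(0).round(1), 'ball-collar',np.hypot(*(b-c)[:2]))
# lever ball from scene cam
print(r.sense()['tool_pos'])
c=r.get_calibration('wrist');print(c)
T=R.from_euler('xyz',r.sense()['tcp_rot'],degrees=True).as_matrix();print(T.round(3))
print(ray('top',330,286,70),ray('top',171,238,30),ray('top',508,222,170))
```

```text
pan ball [516.2 210.3 112. ] collar [521.6 184.9  60. ]
[[461.1, 258.8, 50.0], [507.5, 90.4, 50.0], [540.1, 283.4, 50.0], [585.8, 112.9, 50.0]]
w 175.60564539259275 ang 15.205454829927 deckmid [523.6 186.4  50. ] ball-collar 26.023096654047315
empty ball [ 519.1 -204.6  112. ] collar [ 517.2 -179.    60. ]
[[473.1, -93.5, 50.0], [483.3, -269.2, 50.0], [554.6, -88.5, 50.0], [565.8, -266.9, 50.0]]
w 177.366634075539 ang 3.4454797838054674 deckmid [ 519.2 -179.5   50. ] ball-collar 25.62216314265297
[ 254.72732785 -542.6228739   194.03385957]
{'fovy': 69.82662270962072, 'cx': 321.7115506780415, 'cy': 237.07536674604575, 'tool_from_camera': array([[-6.25709256e-05, -3.24246258e-01,  9.45972706e-01,
        -1.78384439e+02],
       [ 9.99998870e-01,  1.40079361e-03,  5.46287371e-04,
        -2.00128491e-01],
       [-1.50224416e-03,  9.45971671e-01,  3.24245804e-01,
        -8.29360256e+01],
       [ 0.00000000e+00,  0.00000000e+00,  0.00000000e+00,
         1.00000000e+00]])}
[[-0.001  0.425 -0.905]
 [ 0.002 -0.905 -0.425]
 [-1.    -0.002 -0.   ]]
[404.51378964   5.00324077  70.        ] [521.27386191 421.22526752  30.        ] [ 556.45445731 -400.25588305  170.        ]
```

Checks hold: the deck widths come to 176–177 mm (180 given), and each ball is 26 mm from its collar (24 given). The pivots come out at about (518,-179) for the empty plate (yaw 3.4°) and (522,185) for the pan plate (yaw 15.2°). Next I shut the jaws and go to (520,-243,220), to the right of the empty lever.

{"method": "move_arm", "body": {
  "deltas": [
    [[-10,-10,-22],2],
    [[-20,-25,-60],4],
    [[-26,-42,-98],6],
    [[-26,-58,-135],8],
    [[-26,-74,-172],10],
    [[-26,-90,-210],12],
    [[-26,-107,-248],14],
    [[-26,-123,-286],17],
    [[-26,-142,-330],20],
    [[-26,-158,-367],22],
    [[-26,-158,-367],22],
    [[-26,-158,-367],22]
  ],
  "jaw": -1
}}

```text
time: 1.6
tool_pos: [519.4, -243.8, 219.9]
tcp_rot: [-48.3, 89.9, 134.9]
ft_force: [-0.9, -0.1, -0.1]
finger_gap: -0.1
```

Run:
```python
from h import *
s=r.sense();T=R.from_euler('xyz',s['tcp_rot'],degrees=True).as_matrix();print(s['time'],s['tool_pos'],s['finger_gap'],s['ft_force']);print(T.round(3))
p,d=snap('wrist','w1')
W=pts('wrist',d)[0]; c=r.get_calibration('wrist')['tool_from_camera']
W=(W@c[:3,:3].T+c[:3,3])@T.T+s['tool_pos']; np.save('pics/w1w.npy',W)
hi=(W[...,2]>95)&(W[...,2]<135)&(d>0)&(np.hypot(W[...,0]-520,W[...,1]+203)<40)
print(hi.sum(),W[hi].mean(0),W[hi].max(0),W[hi].min(0))
```

```text
1.6 [ 519.40413513 -243.83592856  219.86459646] -0.11660227539794793 [-0.94611537 -0.05903784 -0.12282045]
[[-0.002  0.056 -0.998]
 [ 0.002 -0.998 -0.056]
 [-1.    -0.002  0.002]]
417 [ 522.12540162 -203.16675738  115.31011319] [ 530.23088413 -191.3593175   120.42401848] [ 511.02986109 -212.09786584   95.56415855]
```

View pics/w1.png

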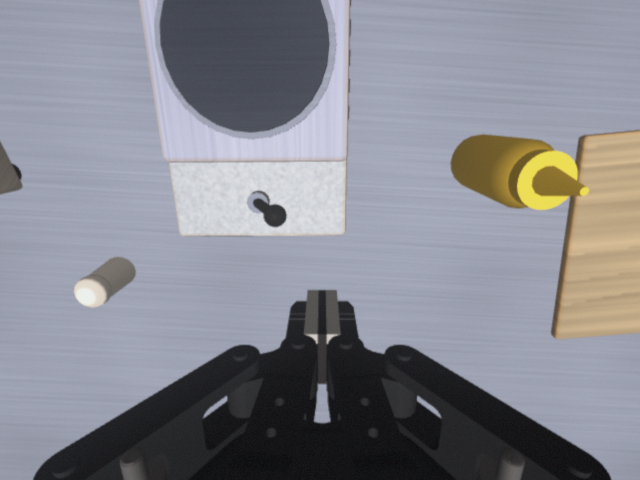

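The wrist view shows the empty lever's ball at pixel (275,215). Depth puts it at (522,-203,≈115 top), which agrees with the top view, and the fingertip is right of it as planned. Descend and push left.

{"method": "move_arm", "body": {
  "deltas": [
    [[40,0,-1],0],
    [[80,0,-1],0],
    [[110,0,-1],0],
    [[120,0,-1],0],
    [[120,-8,-1],0],
    [[120,-16,-1],0],
    [[120,-23,-1],0],
    [[120,-30,-1],0],
    [[120,-37,-1],0],
    [[120,-44,-1],0],
    [[120,-50,-1],0],
    [[120,-56,-1],0]
  ]
}}

```text
time: 3.15
tool_pos: [517.0, -187.7, 100.1]
tcp_rot: [-50.6, 89.9, 132.5]
ft_force: [0.5, -1.0, -0.0]
finger_gap: -0.1
```

Run:
```python
from h import *
s=r.sense();print(s['time'],s['tool_pos'],s['ft_force'])
p,d=snap('top','t1')
p2,_=snap('scene','s1')
a=cv2.resize(p[190:280,355:455],None,fx=5,fy=5,interpolation=2)
b=cv2.resize(p2[190:290,180:280],(450,450),interpolation=2)
b=cv2.copyMakeBorder(b,0,0,0,0,0);a=cv2.resize(a,(350,450)) if 0 else a[:, :350]
cv2.imwrite('pics/t1c.png',np.hstack([a,b])[:,:,::-1])
```

```text
3.15 [ 516.95657477 -187.74012002  100.08930722] [ 0.51447177 -0.99791523 -0.01909814]
```

View pics/t1c.png

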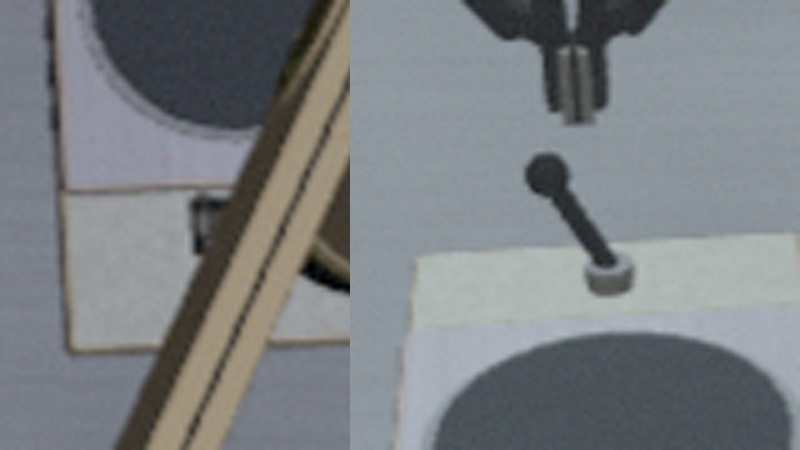

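The scene view shows the lever still leaning to the on side, with the fingertip above or behind the ball instead of against it. I'll check the geometry with the scene camera's projection and depth.

Run:
```python
from h import *
d=np.load('pics/s1.npy'); W=world('scene',d)
c=r.get_calibration('scene'); f=240/np.tan(np.radians(c['fovy'])/2); A=R.from_euler('xyz',c['attitude'],degrees=True).as_matrix()
def proj(P): q=A.T@(np.array(P)-c['position']); return (q[:2]/q[2]*f+[c['cx'],c['cy']]).round(1)
print('tcp',proj([517,-187.7,100.1]),'ball',proj([519.5,-203,110]),'pivot',proj([518,-179,60]))
for u,v in [(224,229),(224,228),(230,215),(231,212),(238,250),(240,282),(230,217),(330,330)]: print(u,v,W[v,u].round(1))
d0=np.load('pics/scene0.npy');W0=world('scene',d0)
print(W0[229,224],W0[230,224],W0[265,238])
s=r.sense();print(s['time'],s['tool_pos'],s['joint_pos'])
print(np.abs(np.load('pics/s1.npy')[200:230,200:260]-d0[200:230,200:260]).max())
```

```text
tcp [231.1 230.6] ball [223.  227.2] pivot [236.7 247.6]
224 229 [ 530.  -200.2  111.8]
224 228 [ 531.6 -199.9  115.1]
230 215 [ 528.4 -186.5  142.2]
231 212 [ 524.2 -184.5  146.5]
238 250 [ 532.6 -175.5   63.3]
240 282 [ 653.8 -166.3   70.7]
230 217 [ 525.6 -187.1  136.2]
330 330 [ 7.147e+02 -4.700e+00 -7.000e-01]
[ 531.47940211 -200.05488658  112.69512115] [ 531.49958763 -200.21900556  110.41921768] [ 595.59097511 -172.52055629   69.08446953]
3.25 [ 516.9519647  -187.49196669  100.04598179] [-2.53175007e+01  3.61266527e+00  9.94759737e+01  5.60684054e-02
  7.70332239e+01  6.15074722e+01]
1418.3336
```

Run:
```python
from h import *
c=r.get_calibration('wrist');f=240/np.tan(np.radians(c['fovy'])/2);T=c['tool_from_camera']
q=np.linalg.inv(T)@[0,0,0,1];print('tcp in wrist px',q[:2]/q[2]*f+[c['cx'],c['cy']],q[2])
d=np.load('pics/w1.npy');P=pts('wrist',d)[0]@T[:3,:3].T+T[:3,3]
for v in (288,292,296,300,310,330): print(v,P[v,315].round(1),P[v,329].round(1))
W=world('scene',np.load('pics/scene0.npy'))   # start pose tcp 255,-543,194
m=(np.hypot(W[...,0]-255,W[...,1]+543)<110)&(W[...,2]>60)
z=W[m]; print('lowest pts near gripper',np.sort(z[:,2])[:200:20], z[np.argsort(z[:,2])[:5]].round(0).tolist())
W=world('scene',np.load('pics/s1.npy'))
for v in range(205,224): print(v,W[v,229:234].round(0).tolist()[0],W[v,232].round(0).tolist())
```

```text
tcp in wrist px [321.34270958 273.27696848] 195.63141307009053
288 [220.7  -8.3 123.5] [220.9   9.8 123.6]
292 [-41.8  -2.8 -10.3] [-40.7   3.5  -9.7]
296 [-45.   -2.7 -10. ] [-44.9   3.4 -10. ]
300 [-47.4  -2.7  -9.4] [-49.1   3.3 -10.4]
310 [-56.7  -2.5 -10.1] [-56.9   3.1 -10.2]
330 [-70.2  -2.3  -9.8] [-70.4   2.9 -10. ]
lowest pts near gripper [242.65104706 248.83144602 252.13150277 255.00145751 258.5504677
 261.41380436 264.65825778 266.97146991 270.2501899  273.34694791] [[280.0, -579.0, 243.0], [228.0, -507.0, 243.0], [244.0, -496.0, 243.0], [282.0, -581.0, 243.0], [283.0, -582.0, 244.0]]
205 [529.0, -187.0, 165.0] [527.0, -181.0, 163.0]
206 [526.0, -187.0, 161.0] [528.0, -181.0, 162.0]
207 [529.0, -187.0, 160.0] [525.0, -182.0, 158.0]
208 [534.0, -187.0, 161.0] [525.0, -182.0, 156.0]
209 [531.0, -187.0, 157.0] [529.0, -182.0, 156.0]
210 [527.0, -188.0, 153.0] [527.0, -182.0, 152.0]
211 [527.0, -188.0, 150.0] [528.0, -182.0, 151.0]
212 [529.0, -188.0, 149.0] [529.0, -182.0, 149.0]
213 [528.0, -188.0, 146.0] [527.0, -183.0, 146.0]
214 [529.0, -188.0, 145.0] [531.0, -182.0, 146.0]
215 [530.0, -188.0, 143.0] [526.0, -183.0, 141.0]
216 [528.0, -189.0, 140.0] [531.0, -183.0, 142.0]
217 [530.0, -189.0, 139.0] [524.0, -183.0, 135.0]
218 [278.0, -212.0, -3.0] [281.0, -205.0, -2.0]
219 [290.0, -212.0, 1.0] [285.0, -205.0, -3.0]
220 [288.0, -212.0, -3.0] [296.0, -204.0, 1.0]
221 [294.0, -212.0, -3.0] [297.0, -204.0, -1.0]
222 [298.0, -211.0, -3.0] [301.0, -204.0, -2.0]
223 [307.0, -211.0, -1.0] [306.0, -204.0, -2.0]
```

Three measurements agree that the real fingertips sit about 37–40 mm short of the reported TCP:
- **Wrist depth:** tip at tool x ≈ -41.
- **Scene depth now:** tip at z ≈ 138 with the TCP reported at 100.
- **Scene depth at start:** the open fingers were also that much too high.

So the finger passed over the ball without touching it. I'll go back to the right, descend 37 mm more and push again.

{"method": "move_arm", "body": {
  "deltas": [
    [[0,28,0],0],
    [[0,56,0],0],
    [[0,56,0],0],
    [[20,56,0],0],
    [[37,56,0],0],
    [[37,50,0],0],
    [[37,42,0],0],
    [[37,35,0],0],
    [[37,28,0],0],
    [[37,21,0],0],
    [[37,14,0],0],
    [[37,7,0],0]
  ]
}}

```text
time: 4.75
tool_pos: [516.9, -193.4, 62.7]
tcp_rot: [-51.4, 89.8, 131.8]
ft_force: [-0.0, -0.2, 0.1]
finger_gap: 0.0
```

Run:
```python
from h import *
s=r.sense();print(s['time'],s['tool_pos'],s['ft_force'])
p2,d=snap('scene','s2')
cv2.imwrite('pics/s2c.png',cv2.resize(p2[190:290,170:300],None,fx=5,fy=5,interpolation=2)[:,:,::-1])
```

```text
4.75 [ 516.94396967 -193.41890886   62.69114466] [-0.02613601 -0.19830733  0.06369325]
```

View pics/s2c.png

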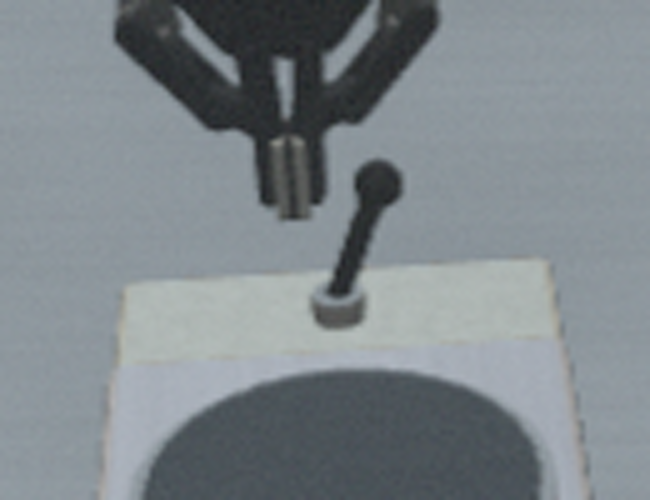

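Step 1 is done. The empty lever's ball is now at crop (379,183), leaning to the right of this camera's picture, which is the robot's left: off. Now back off, rise, and cross over to the left of the pan lever.

{"method": "move_arm", "body": {
  "deltas": [
    [[0,12,0],0],
    [[-45,12,0],0],
    [[-90,12,0],0],
    [[-107,-10,0],-1],
    [[-107,-55,-1],-3],
    [[-107,-110,-2],-4],
    [[-107,-165,-4],-6],
    [[-107,-220,-6],-8],
    [[-107,-275,-8],-10],
    [[-107,-330,-10],-11],
    [[-107,-390,-11],-12],
    [[-107,-440,-13],-12]
  ]
}}

```text
time: 6.3
tool_pos: [504.4, 249.3, 169.9]
tcp_rot: [-51.2, 89.7, 144.0]
ft_force: [0.1, -0.5, 0.9]
finger_gap: -0.3
```

{"method": "move_arm", "body": {
  "deltas": [
    [[0,0,0],0],
    [[0,0,0],0]
  ]
}}

```text
time: 6.55
tool_pos: [503.6, 249.2, 168.8]
tcp_rot: [-31.8, 89.7, 163.6]
ft_force: [-1.2, -0.1, -0.8]
finger_gap: -0.1
```

Run:
```python
from h import *
s=r.sense();T=R.from_euler('xyz',s['tcp_rot'],degrees=True).as_matrix();print(s['time'],s['tool_pos'],s['ft_force']);print(T.round(3))
p,d=snap('wrist','w2')
W=pts('wrist',d)[0]; c=r.get_calibration('wrist')['tool_from_camera']
L=W@c[:3,:3].T+c[:3,3]; W=L@T.T+s['tool_pos']
hi=(W[...,2]>100)&(W[...,2]<135)&(d>0)&(np.hypot(W[...,0]-516,W[...,1]-209)<30)
print(hi.sum(),W[hi].mean(0),W[hi].max(0),W[hi].min(0)); print('tool rel',(W[hi].mean(0)-s['tool_pos'])@T)
```

```text
6.55 [503.5921192  249.17822774 168.78153432] [-1.21172278 -0.14658864 -0.83474116]
[[-0.006  0.265 -0.964]
 [ 0.002 -0.964 -0.265]
 [-1.    -0.003  0.005]]
588 [519.28833785 213.73948126 115.41934934] [527.50270208 222.12088571 120.15685791] [508.43437376 202.78658622 105.27482485]
tool rel [53.21460647 38.49429122 -6.0161466 ]
```

View pics/w2.png

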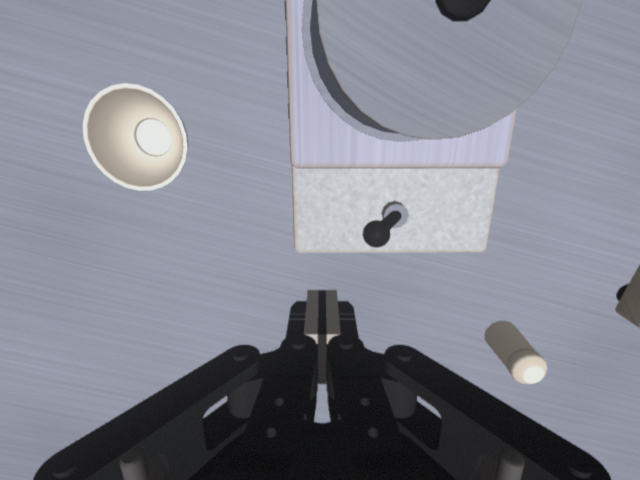

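The pan lever's ball is at pixel (376,234). In the tool frame it lies 38 mm along y and -6 mm along z, with the finger clear to its left. Descend and push right.

{"method": "move_arm", "body": {
  "deltas": [
    [[40,0,-3],0],
    [[80,0,-4],0],
    [[106,0,-4],0],
    [[106,0,-4],0],
    [[106,8,-4],0],
    [[106,15,-4],0],
    [[106,22,-4],0],
    [[106,29,-4],0],
    [[106,36,-4],0],
    [[106,43,-4],0],
    [[106,50,-4],0],
    [[106,52,-4],0]
  ]
}}

```text
time: 8.1
tool_pos: [520.9, 198.9, 62.6]
tcp_rot: [-29.8, 89.7, 165.5]
ft_force: [-0.6, -0.2, 0.5]
finger_gap: 0.1
```

Run:
```python
from h import *
s=r.sense();print(s['time'],s['tool_pos'],s['ft_force'])
p2,d=snap('scene','s3')
cv2.imwrite('pics/s3c.png',cv2.resize(p2[170:330,350:550],None,fx=3.5,fy=3.5,interpolation=2)[:,:,::-1])
```

```text
8.1 [520.94298019 198.87565948  62.59298482] [-0.58919352 -0.15186847  0.54888258]
```

View pics/s3c.png

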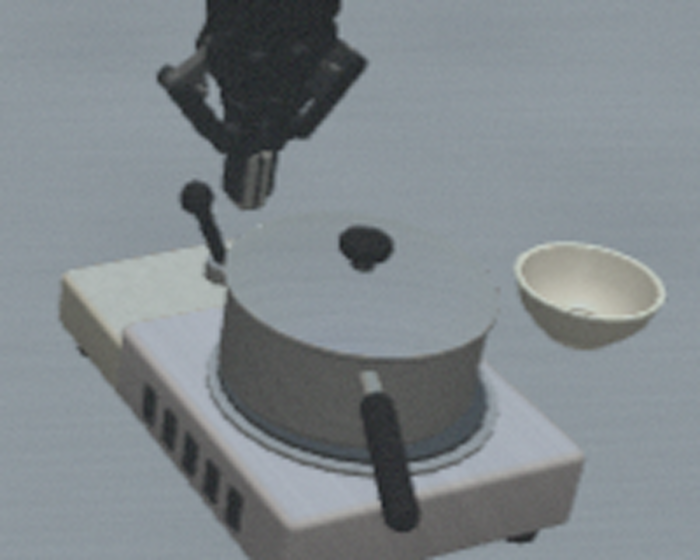

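The pan lever's ball is now at crop (197,195), leaning to the picture's left (the robot's right): on. The finger is clear of it. Back off and rise, then do a final check.

{"method": "move_arm", "body": {
  "deltas": [
    [[0,-12,0],0],
    [[0,-25,0],0],
    [[-45,-25,0],0],
    [[-90,-25,0],0],
    [[-130,-25,30],0],
    [[-160,-25,80],0],
    [[-160,-25,110],0],
    [[-160,-25,110],0],
    [[-160,-25,110],0]
  ]
}}

```text
time: 9.28
tool_pos: [409.3, 194.6, 223.3]
tcp_rot: [-34.5, 89.7, 160.8]
ft_force: [0.6, -0.2, -0.4]
finger_gap: -0.1
```

Run:
```python
from h import *
s=r.sense();print(s['time'],s['tool_pos'],s['ft_force'])
p2,d=snap('scene','s4')
p0=cv2.imread('pics/scene0.png')[:,:,::-1]
df=np.abs(p2.astype(int)-p0).max(2)>40; df[:170]=0
n,l,st,ce=cv2.connectedComponentsWithStats(df.astype(np.uint8))
print([x.tolist() for x in st[1:] if x[4]>8])
cv2.imwrite('pics/s4.png',p2[:,:,::-1])
```

```text
9.275 [409.30630041 194.620862   223.28064312] [ 0.58530438 -0.22003443 -0.44935078]
[[401, 218, 31, 27, 278], [219, 223, 34, 26, 325]]
```

View pics/s4.png

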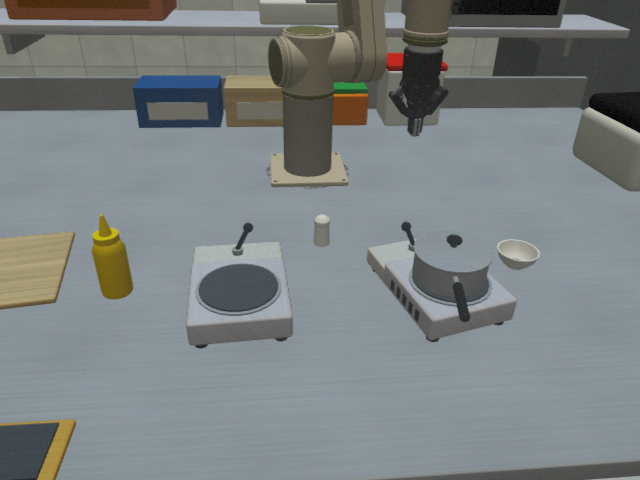

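The view shows both levers flipped, the empty one at (248,228) and the pan one at (406,227). Comparing with the start picture, only the levers have changed, and the arm is clear.

```bash
python3 -c "
from bench import r
print(r.hand_in())"
```

```text
the job is handed in; nothing more can be done
None
```

I pushed the empty hot plate's lever to off first, then the saucepan hot plate's lever to on. I handed the job in at about 9.3 s. I had no joint readings for the levers, so their positions are judged from the pictures.

- **Last checks:** the final scene picture shows both levers leaning to their new ends. Apart from the arm, only the two levers differ from the start picture. The saucepan, shaker, bottle and dish look unmoved, the arm is clear of everything, and the wrist force is about zero.
- **Disagreement:** the real fingertips sit about 37–40 mm short of the reported tool point, measured with both the wrist and scene cameras. Because of this my first push passed over the empty lever without touching it. I lowered the tool by 37 mm, and both levers then snapped over with one push each.

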